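# Set the print trimmer's paper stop to the red preset

## Task

Set the trimmer for the next batch of prints: with a fingertip press down the orange pad in the middle of the black paper stop to free its brake, and keeping it pressed push the stop along its rail until it rests against the red preset block, then let go so that the brake holds it there. Do not pinch or force the stop or drag it with the brake on, and leave the cutter head, the loupe, the stapler and the slide box where they are.

Things in the scene. Friction and masses are not known exactly. Their poses are not given: they have to be found in the camera images.
- trimmer: Print trimmer, fixed: grey board 360 (x) by 500 (y) mm, top 22 mm above the desk, cutter bar on its right (-y) edge. Origin under the board's middle, at desk height. Its y axis is the direction of the fence rail, 26 mm wide, top 44 mm above the desk, which runs 120 mm to +x of the origin from y = -180 to +240 mm.
- stop_middle (a point): Middle of the paper stop, fixed on it, 64 mm above the desk: the height of the unpressed pad's top. The stop is a black saddle on the rail, 72 mm along it, 50 mm across. Each end has a shoulder 12 mm thick, top 8 mm above the unpressed pad; the 48 mm gap between them takes a fingertip. A thin low steel blade reaches 101 mm towards the robot at its right end.
- pad_top (a point): Middle of the top of the orange brake pad, which goes down with it. The pad is 44 mm long along the rail and 38 mm across.
- brake_pad (a joint): How far the pad is pressed down, m: 0 up with the brake on, 0.008 at its bottom. A spring (12 N to start, 15 N at the bottom) holds it up. From 0.002 on the brake is free and the stop slides with about 1 N; with the brake on it resists some 6 to 9 N. Let go, the pad springs up and the brake holds.
- paper_stop (a joint): Position of the paper stop's middle along the trimmer's y axis, in m, 0 level with the trimmer's origin, growing to +y.
- red_preset_mid (a point): Middle of the red preset block's top face, 61 mm above the desk. The block is clamped on the rail, near either end of it, 16 mm along the rail, 44 mm across, with a clamp screw 14 mm wide and 8 mm high on top. The stop rests against it when the middles of stop and block are 44 mm apart along the rail.
- blue_preset_mid (a point): The same point of the blue preset block, of the same size, at the rail's other end. Not used now.
- cutter_head (a joint): Position of the cutter head along the cutter bar, in m; it moves along the trimmer's x axis, 0 level with the trimmer's origin. To be left alone.
- cutter_head_mid (a point): Middle of the cutter head, a black and grey housing about 75 by 58 mm whose top is 100 mm above the desk. To be left alone.
- loupe_mid (a point): Middle of the loupe, 45 mm wide and 48 mm high, which stands loose on the board. To be left alone.
- stapler_mid (a point): Middle of the red stapler, 130 by 36 mm and 49 mm high, loose on the desk beyond the rail. To be left alone.
- slide_box_mid (a point): Middle of the white slide box with green lid, 62 by 87 mm and 54 mm high, loose on the desk beyond the rail. To be left alone.

How it is judged:
By the outcome, as a careful person would: the job done as asked, in the order asked, and still so for the second after the job is handed in, with the robot touching nothing.
It also fails if it takes over 40 s, if anything falls off the work surface, if the arm or the gripper's body presses on something with over 40 N, if the wrist force passes 120 N, or if a joint passes its speed limit or range.

## Robot

A 6-joint arm with a two-finger parallel gripper is mounted at the origin on the work surface. World frame = base frame: x ahead of the robot, y to its left, z up, the work surface at z = 0. Lengths are in m, angles in rad, forces in N, time in s.
With the tool pointing down it reaches from about 0.35 to 0.85 m from the base axis. Payload 8.1 kg.
Tool frame: the origin (TCP) lies midway between the tips of the shut fingers; the grasp point (between the pads) lies 19 mm behind it; z points along the fingers, y is the line along which they close (so a half turn about z gives the same grasp; the last joint's range is limited). The gripper opens to 93 mm and grips with 3 to 60 N. Pads are 15 mm wide; open, the fingers measure 128 mm over their backs; the gripper's body (75 mm by 188 mm) begins 65 mm behind the grasp point.
Start: joints at [1.216, 0.13, 1.488, -0, 1.523, -0.085], TCP at [0.16, 0.578, 0.219] pointing down, gripper open.
Joint ranges: [-2.96, 2.96], [-0.89, 2.26], [0.02, 2.5], [-1.34, 4.48], [0, 2.73], [-2.66, 2.66]. Speed limits (rad/s): [2.39, 2.39, 2.79, 3.14, 3.14, 3.14].

## Interface

Orientations are given as a rotation vector (axis times angle).
In Python, from plant import read_state, read_camera, camera_model, close_job gives the robot as it stands. The module is installed in compiled form; this text tells all that it offers.
- The arm moves only by the tool carry_out, never from a script. Its argument "moves" is a list of rows, each an object of numbers: "jaw": the finger opening in m, from 0 to 0.093; "dx", "dy", "dz": the shift along the tool's x, y, z in m; "yaw": the turn about the tool's z in rad. In form: [{"jaw": .., "dx": .., "dy": .., "dz": .., "yaw": ..}, ...]. A call has 1 to 8 rows; each row shifts and turns the commanded pose from where the row before left it, along the tool's axes as they then stand; what a row does not reach is not made up. A row lasts 1/8 s, in which the tool goes at most 62.5 mm and 10.7 degrees, less where a joint would pass 70% of its speed; a pose out of reach is approached as far as the arm can. A call is refused whole if a number of a shift passes 0.0625 or a number of a turn 0.188, either way. A call with a gripper value outside its range is refused whole. The fingers move at their own pace and stop on an object; "grip_force" is the grip in N (left out, the last holds). Time passes only in rows, so rows that do not move let the fingers close. It gives the time, the measured TCP pose, the force, the opening and the grip force at its end, in the units of the state.
- read_state(): the state, without advancing time (a new reading comes with each control period).
- read_camera(name): name is "scene" or "top"; returns the picture (420x560x3 uint8, red, green, blue); there is no depth.
- camera_model(name): a dict with "camera_matrix" (3x3 intrinsics, pixels), "view" (4x4, takes a point from world to camera coordinates). Camera axes: x right, y up, looking along -z (the intrinsics and any distortion apply to the point x, -y, -z); pixel columns grow to the right and rows downward; lengths in m; the calibration is good to about 2 mm. A picture is of the moment at which its call begins. camera_model takes no time and is no camera call.
- close_job(): hands the job in; it is judged then, once.
The state is a dict: "t": time; "q": joint angles; "dq": joint speeds; "joint_torque": joint torques, N m; "tool_pos": TCP position; "orientation": TCP orientation; "force": force on the tool from outside, world axes, zero at the start; "wrist_torque": the same for the moment, N m; "opening": finger opening in m; "gripper_force": force on a finger pad.
Only numpy, scipy, OpenCV 4.12 (cv2) and the standard library are available. Lean on these libraries where they do the work, as an engineer would, in place of code of your own. Each camera call takes 0.05 s, during which the arm holds its last target. There are 200 camera calls.

## Working session

There is one attempt and no reset: what is moved stays moved. The work goes in short steps, Python scripts to look and compute and a tool call to move; the robot and the scene stay as the last step left them, time stands still between calls to the robot, and variables do not carry over. Pictures are saved under pics/ and viewed, at most 10 in all, crops included, and the job is handed in when it is done.

Besides the shell and the picture viewer there is one more tool, called as name(argument=value, ...), one argument or row to a line, values as JSON. carry_out: Moves the arm, as the interface text tells. Its arguments: {"type":"object","properties":{"moves":{"type":"array","items":{"type":"object","properties":{"jaw":{"type":"number"},"dx":{"type":"number"},"dy":{"type":"number"},"dz":{"type":"number"},"yaw":{"type":"number"}}}},"grip_force":{"type":"number"}},"required":["moves"]}

```bash
mkdir -p pics; python3 - <<'E'
from plant import *
import cv2
for n in("scene","top"):
    cv2.imwrite(f"pics/{n}0.png",read_camera(n)[:,:,::-1]); m=camera_model(n); print(n,m)
s=read_state();print(s["t"],s["tool_pos"],s["orientation"],s["force"],s["opening"])
E
```

```text
scene {'camera_matrix': array([[449.80047273,   0.        , 286.77721751],
       [  0.        , 449.80047273, 213.23368066],
       [  0.        ,   0.        ,   1.        ]]), 'view': array([[-0.70502274,  0.70915479, -0.00651247,  0.42081466],
       [-0.47692547, -0.46731021,  0.74442143,  0.22194474],
       [ 0.52486668,  0.52794   ,  0.66767831, -1.12645116],
       [ 0.        ,  0.        ,  0.        ,  1.        ]])}
top {'camera_matrix': array([[392.73735736,   0.        , 271.96665286],
       [  0.        , 392.73735736, 205.3394444 ],
       [  0.        ,   0.        ,   1.        ]]), 'view': array([[-6.31887775e-04, -9.99680321e-01,  2.52756225e-02,
        -2.53005674e-02],
       [ 9.97462034e-01,  1.16948042e-03,  7.11907544e-02,
        -5.94040233e-01],
       [-7.11975555e-02,  2.52564584e-02,  9.97142427e-01,
        -7.76801923e-01],
       [ 0.00000000e+00,  0.00000000e+00,  0.00000000e+00,
         1.00000000e+00]])}
0.1 [0.15972753 0.57782487 0.21770379] [-4.22485859e-01 -3.11269179e+00  2.54270879e-03] [ 0.17735297  0.26236124 -0.30289891] 0.09289020826109873
```

View pics/scene0.png

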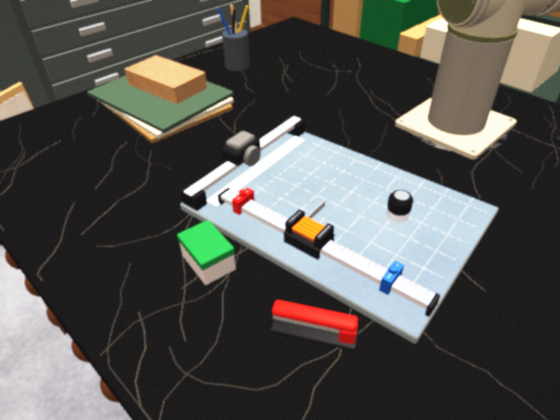

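View pics/top0.png

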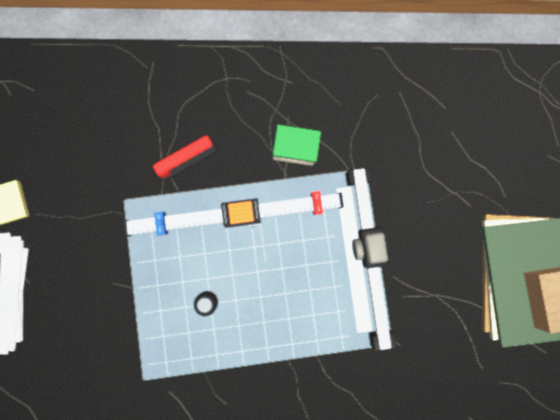

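The top view shows the orange pad at about (241,212), the red block at (317,203), the blue block at (160,223), the loupe at (205,303), and the cutter head at (372,247). The stop has to go right in the image (-y). In the scene view the pad is at (310,230) and the red block at (243,200).

```bash
cat > h.py <<'E'
from plant import *
import cv2, numpy as np
def ray(n,u,v,z):
    m=camera_model(n);K=m["camera_matrix"];V=m["view"]
    d=np.linalg.inv(K)@[u,v,1]; d=V[:3,:3].T@(d*[1,-1,-1]); c=-V[:3,:3].T@V[:3,3]
    return c+d*(z-c[2])/d[2]
def blob(img,lo,hi,box):
    h=cv2.cvtColor(img,cv2.COLOR_RGB2HSV); m=cv2.inRange(h,lo,hi)
    k=np.zeros_like(m);x0,y0,x1,y1=box;k[y0:y1,x0:x1]=1;m*=k
    v,u=np.nonzero(m); r=cv2.minAreaRect(np.c_[u,v].astype(np.float32)) if len(u) else None
    return u.mean(),v.mean(),len(u),r
def rail_dir():
    a=ray("top",160,223,.061);b=ray("top",317,203,.061);return (a-b)/np.linalg.norm(a-b)
E
python3 - <<'E'
from h import *
t=cv2.cvtColor(cv2.imread("pics/top0.png"),cv2.COLOR_BGR2RGB);s=cv2.cvtColor(cv2.imread("pics/scene0.png"),cv2.COLOR_BGR2RGB)
B={"pad":((8,120,120),(25,255,255),(215,190,270,235),(280,205,340,255),.064),
"red":((172,120,80),(180,255,255),(300,185,335,220),(225,180,260,220),.063),
"red2":((0,120,80),(6,255,255),(300,185,335,220),(225,180,260,220),.063),
"blue":((100,160,80),(125,255,255),(145,205,175,240),(375,255,410,300),.063)}
for k,(lo,hi,bt,bs,z) in B.items():
    for n,i,b in(("top",t,bt),("scene",s,bs)):
        try: r=blob(i,lo,hi,b);print(k,n,np.round(r[:3],1),r[3],ray(n,r[0],r[1],z).round(4))
        except Exception as e: print(k,n,e)
d=rail_dir();print(d,np.arctan2(d[0],d[1]))
# crop mosaics
a=cv2.resize(t[180:245,120:380],None,fx=3,fy=3,interpolation=2);c=cv2.resize(s[160:300,200:420],None,fx=2.6,fy=2.6)
w=max(a.shape[1],c.shape[1]);o=np.zeros((a.shape[0]+c.shape[0],w,3),np.uint8);o[:a.shape[0],:a.shape[1]]=a;o[a.shape[0]:,:c.shape[1]]=c
cv2.imwrite("pics/crop1.png",o[:,:,::-1])
from scipy.spatial.transform import Rotation as R
print(R.from_rotvec(read_state()["orientation"]).as_matrix().round(3))
E
```

```text
pad top [240.4 212.2 538. ] ((240.39999389648438, 212.20001220703125), (21.582040786743164, 25.055015563964844), 82.87498474121094) [0.5778 0.0366 0.064 ]
pad scene [307.4 227.8 476. ] ((307.55194091796875, 227.68545532226562), (28.761993408203125, 20.04623794555664), 29.357751846313477) [0.5824 0.0353 0.064 ]
red top [313.7 207.3   3. ] ((313.7069091796875, 206.9827880859375), (12.041595458984375, 0.41522741317749023), 85.2363510131836) [ 0.5873 -0.1046  0.063 ]
red scene [241.9 202.8  22. ] ((243.55479431152344, 201.0205535888672), (15.566473007202148, 27.036508560180664), 20.556045532226562) [ 0.6164 -0.094   0.063 ]
red2 top [316.6 202.5 147. ] ((316.62310791015625, 202.48463439941406), (21.706077575683594, 7.5661187171936035), 82.87498474121094) [ 0.5966 -0.1105  0.063 ]
red2 scene [241.6 199.1 277. ] ((241.38018798828125, 199.00479125976562), (14.243882179260254, 26.283353805541992), 42.709388732910156) [ 0.6101 -0.1022  0.063 ]
blue top [161.1 222.9  92. ] ((160.4986572265625, 223.15811157226562), (20.53507423400879, 8.110054016113281), 81.02737426757812) [0.5572 0.1874 0.063 ]
blue scene [390.4 277.2 295. ] ((390.5782165527344, 276.9178161621094), (11.747846603393555, 32.35107421875), 32.27564239501953) [0.5729 0.1974 0.063 ]
[-0.12748671  0.99184028  0.        ] -0.12783460025790827
[[-0.964  0.267 -0.001]
 [ 0.267  0.964 -0.002]
 [ 0.    -0.002 -1.   ]]
```

View pics/crop1.png

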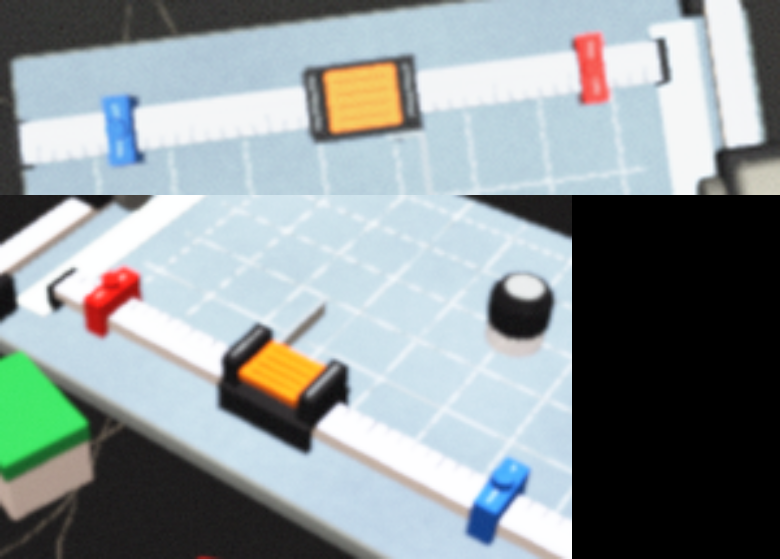

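carry_out(
  moves=[
    {"jaw": 0,"yaw": -0.133},
    {"jaw": 0,"yaw": -0.133},
    {"jaw": 0,"yaw": -0.132},
    {"jaw": 0,"dx": -0.025,"dy": -0.042},
    {"jaw": 0,"dx": -0.025,"dy": -0.042},
    {"jaw": 0,"dx": -0.025,"dy": -0.042},
    {"jaw": 0,"dx": -0.025,"dy": -0.042},
    {"jaw": 0,"dx": -0.025,"dy": -0.042},
  ],
)

```text
invalid input at $.moves[0]: expected keys jaw, dx, dy, dz, yaw
```

carry_out(
  moves=[
    {"dx": -0.025,"dy": -0.042},
    {"dx": -0.025,"dy": -0.042},
    {"dx": -0.025,"dy": -0.042},
    {"dx": -0.025,"dy": -0.042},
    {"dx": -0.025,"dy": -0.042},
    {"dx": -0.025,"dy": -0.042},
    {"dx": -0.025,"dy": -0.042},
    {"dx": 0},
  ],
)

```text
invalid input at $.moves[0]: expected keys jaw, dx, dy, dz, yaw
```

```bash
cat >> h.py <<'E'
from scipy.spatial.transform import Rotation as R
def need(target):
    s=read_state();M=R.from_rotvec(s["orientation"]).as_matrix();y=M[:,1]
    print("t",s["t"],"tcp",s["tool_pos"].round(4),"F",np.round(s["force"],2),"open",round(s["opening"],4),"yaw deg",np.degrees(np.arctan2(-y[0],y[1])).round(2),"shift",(M.T@(np.array(target)-s["tool_pos"])).round(4))
E
python3 -c "
from h import *
need([.579,.036,.085])"
```

```text
t 0.1 tcp [0.1597 0.5778 0.2177] F [ 0.18  0.26 -0.3 ] open 0.0929 yaw deg -15.46 shift [-0.5485 -0.4102  0.1333]
```

All keys are required in each row.

carry_out(
  moves=[
    {"jaw": 0,"dx": 0,"dy": 0,"dz": 0,"yaw": -0.133},
    {"jaw": 0,"dx": 0,"dy": 0,"dz": 0,"yaw": -0.133},
    {"jaw": 0,"dx": 0,"dy": 0,"dz": 0,"yaw": -0.132},
    {"jaw": 0,"dx": -0.025,"dy": -0.042,"dz": 0,"yaw": 0},
    {"jaw": 0,"dx": -0.025,"dy": -0.042,"dz": 0,"yaw": 0},
    {"jaw": 0,"dx": -0.025,"dy": -0.042,"dz": 0,"yaw": 0},
    {"jaw": 0,"dx": -0.025,"dy": -0.042,"dz": 0,"yaw": 0},
    {"jaw": 0,"dx": -0.025,"dy": -0.042,"dz": 0,"yaw": 0},
  ],
)

```text
t: 1.1
tool_pos: [0.3113, 0.3845, 0.2183]
orientation: [0.201, -3.135, 0.001]
force: [0.7, -0.8, 0.1]
opening: 0.0176
gripper_force: 0.0
```

carry_out(
  moves=[
    {"jaw": 0,"dx": -0.025,"dy": -0.042,"dz": 0,"yaw": 0},
    {"jaw": 0,"dx": -0.025,"dy": -0.042,"dz": 0,"yaw": 0},
    {"jaw": 0,"dx": -0.025,"dy": -0.042,"dz": 0,"yaw": 0},
    {"jaw": 0,"dx": -0.025,"dy": -0.042,"dz": 0,"yaw": 0},
    {"jaw": 0,"dx": -0.025,"dy": -0.042,"dz": 0,"yaw": 0},
    {"jaw": 0,"dx": -0.025,"dy": -0.042,"dz": 0,"yaw": 0},
    {"jaw": 0,"dx": -0.025,"dy": -0.042,"dz": 0,"yaw": 0},
    {"jaw": 0,"dx": 0,"dy": 0,"dz": 0,"yaw": 0},
  ],
)

```text
t: 2.1
tool_pos: [0.5229, 0.1141, 0.2179]
orientation: [0.195, -3.135, 0.001]
force: [-1.0, 1.0, 0.2]
opening: 0.0006
gripper_force: 0.0
```

```bash
python3 -c "
from h import *
need([.579,.036,.085])"
```

```text
t 2.1 tcp [0.5229 0.1141 0.2179] F [-0.99  1.01  0.21] open 0.0006 yaw deg 7.11 shift [-0.0461 -0.0844  0.1329]
```

carry_out(
  moves=[
    {"jaw": 0,"dx": -0.0154,"dy": -0.0281,"dz": 0,"yaw": 0},
    {"jaw": 0,"dx": -0.0154,"dy": -0.0281,"dz": 0,"yaw": 0},
    {"jaw": 0,"dx": -0.0153,"dy": -0.0282,"dz": 0.02,"yaw": 0},
    {"jaw": 0,"dx": 0,"dy": 0,"dz": 0.04,"yaw": 0},
    {"jaw": 0,"dx": 0,"dy": 0,"dz": 0.04,"yaw": 0},
    {"jaw": 0,"dx": 0,"dy": 0,"dz": 0.022,"yaw": 0},
    {"jaw": 0,"dx": 0,"dy": 0,"dz": 0,"yaw": 0},
    {"jaw": 0,"dx": 0,"dy": 0,"dz": 0,"yaw": 0},
  ],
)

```text
t: 3.1
tool_pos: [0.5788, 0.0396, 0.0978]
orientation: [-0.202, 3.134, 0.0]
force: [0.9, 0.8, 1.3]
opening: 0.0005
gripper_force: 0.0
```

```bash
python3 - <<'E'
from h import *
need([.579,.036,.064])
t=read_camera("top");s=read_camera("scene")
a=cv2.resize(t[150:270,170:350],None,fx=2.2,fy=2.2);c=cv2.resize(s[130:280,200:400],None,fx=2.0,fy=2.0)
o=np.zeros((max(a.shape[0],c.shape[0]),a.shape[1]+c.shape[1],3),np.uint8);o[:a.shape[0],:a.shape[1]]=a;o[:c.shape[0],a.shape[1]:]=c
cv2.imwrite("pics/crop2.png",o[:,:,::-1])
E
```

```text
t 3.1 tcp [0.5788 0.0396 0.0978] F [0.93 0.76 1.26] open 0.0005 yaw deg 7.38 shift [ 0.0003 -0.0036  0.0338]
```

View pics/crop2.png

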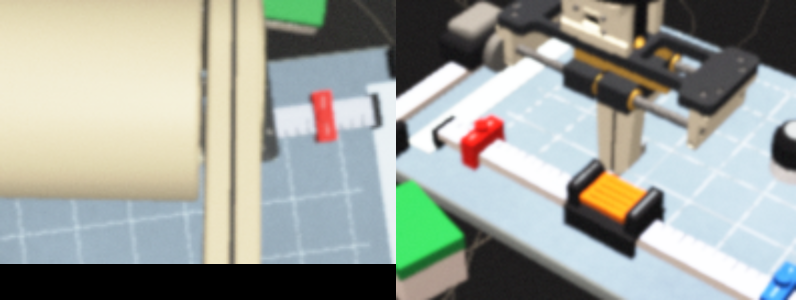

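The fingers stand over the stop, and the stop and red block are clear. I'll come down just above the shoulders and check.

carry_out(
  moves=[
    {"jaw": 0,"dx": 0,"dy": 0,"dz": 0.01,"yaw": 0},
    {"jaw": 0,"dx": 0,"dy": 0,"dz": 0.009,"yaw": 0},
    {"jaw": 0,"dx": 0,"dy": 0,"dz": 0,"yaw": 0},
    {"jaw": 0,"dx": 0,"dy": 0,"dz": 0,"yaw": 0},
  ],
)

```text
t: 3.7
tool_pos: [0.5783, 0.0389, 0.0775]
orientation: [0.201, -3.135, -0.0]
force: [0.6, 0.7, 0.4]
opening: 0.0005
gripper_force: 0.0
```

```bash
python3 - <<'E'
from h import *
need([.579,.036,.064])
s=read_camera("scene");m=camera_model("scene")
def pr(p):
    c=m["view"]@np.r_[p,1];q=m["camera_matrix"]@(c[:3]*[1,-1,-1]);return q[:2]/q[2]
x0,y0,f=260,170,6
print("tcp px in crop",(pr(read_state()["tool_pos"])-[x0,y0])*f)
cv2.imwrite("pics/crop3.png",cv2.resize(s[y0:y0+90,x0:x0+100],None,fx=f,fy=f,interpolation=2)[:,:,::-1])
E
```

```text
t 3.7 tcp [0.5783 0.0389 0.0775] F [0.6  0.74 0.37] open 0.0005 yaw deg 7.34 shift [-0.0003 -0.003   0.0135]
tcp px in crop [304.85117311 310.79297782]
```

View pics/crop3.png

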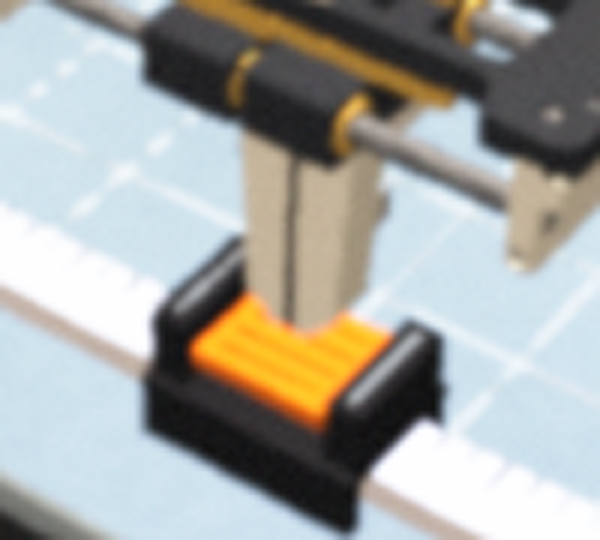

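The narrow fingertips hang centred over the pad between the shoulders. I'll press now.

carry_out(
  moves=[
    {"jaw": 0,"dx": 0,"dy": -0.003,"dz": 0.008,"yaw": 0},
    {"jaw": 0,"dx": 0,"dy": 0,"dz": 0.004,"yaw": 0},
    {"jaw": 0,"dx": 0,"dy": 0,"dz": 0.003,"yaw": 0},
    {"jaw": 0,"dx": 0,"dy": 0,"dz": 0.003,"yaw": 0},
    {"jaw": 0,"dx": 0,"dy": 0,"dz": 0,"yaw": 0},
    {"jaw": 0,"dx": 0,"dy": 0,"dz": 0,"yaw": 0},
  ],
)

```text
t: 4.5
tool_pos: [0.5787, 0.0358, 0.0609]
orientation: [0.201, -3.135, 0.001]
force: [-7.8, -1.1, 13.5]
opening: 0.0008
gripper_force: 6.5
```

carry_out(
  moves=[
    {"jaw": 0,"dx": 0.001,"dy": 0,"dz": 0.002,"yaw": 0},
    {"jaw": 0,"dx": 0,"dy": 0,"dz": 0.001,"yaw": 0},
    {"jaw": 0,"dx": 0,"dy": 0,"dz": 0,"yaw": 0},
  ],
)

```text
t: 4.88
tool_pos: [0.5786, 0.0358, 0.0585]
orientation: [-0.201, 3.134, -0.0]
force: [-5.0, -0.6, 14.9]
opening: 0.0006
gripper_force: 6.9
```

carry_out(
  moves=[
    {"jaw": 0,"dx": 0,"dy": -0.003,"dz": 0,"yaw": 0},
    {"jaw": 0,"dx": 0,"dy": -0.005,"dz": 0,"yaw": 0},
    {"jaw": 0,"dx": 0,"dy": -0.006,"dz": 0,"yaw": 0},
    {"jaw": 0,"dx": 0,"dy": -0.006,"dz": 0,"yaw": 0},
    {"jaw": 0,"dx": 0,"dy": -0.005,"dz": 0,"yaw": 0},
    {"jaw": 0,"dx": 0,"dy": -0.003,"dz": 0,"yaw": 0},
    {"jaw": 0,"dx": 0,"dy": 0,"dz": 0,"yaw": 0},
  ],
)

```text
t: 5.75
tool_pos: [0.5823, 0.0075, 0.0586]
orientation: [-0.201, 3.133, -0.001]
force: [-5.3, -1.2, 14.1]
opening: 0.0008
gripper_force: 6.9
```

```bash
python3 - <<'E'
from h import *
need([.5786,.0358,.0585])
s=read_camera("scene")
cv2.imwrite("pics/crop4.png",cv2.resize(s[150:270,200:360],None,fx=5,fy=5,interpolation=2)[:,:,::-1])
E
```

```text
t 5.75 tcp [0.5823 0.0075 0.0586] F [-5.27 -1.24 14.06] open 0.0008 yaw deg 7.33 shift [0.0001 0.0285 0.0001]
```

View pics/crop4.png

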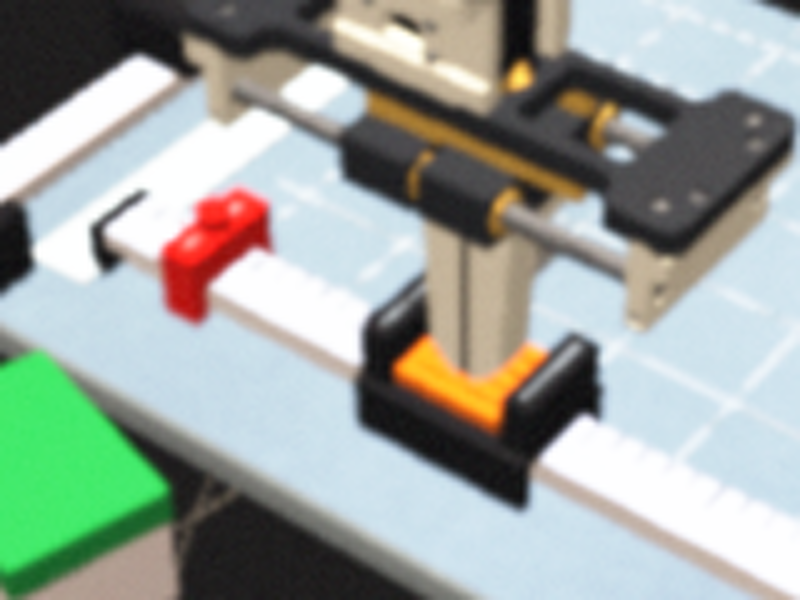

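The stop rides with the finger. Going on.

carry_out(
  moves=[
    {"jaw": 0,"dx": 0,"dy": -0.005,"dz": 0,"yaw": 0},
    {"jaw": 0,"dx": 0,"dy": -0.01,"dz": 0,"yaw": 0},
    {"jaw": 0,"dx": 0,"dy": -0.012,"dz": 0,"yaw": 0},
    {"jaw": 0,"dx": 0,"dy": -0.012,"dz": 0,"yaw": 0},
    {"jaw": 0,"dx": 0,"dy": -0.012,"dz": 0,"yaw": 0},
    {"jaw": 0,"dx": 0,"dy": -0.008,"dz": 0,"yaw": 0},
    {"jaw": 0,"dx": 0,"dy": -0.004,"dz": 0,"yaw": 0},
    {"jaw": 0,"dx": 0,"dy": 0,"dz": 0,"yaw": 0},
  ],
)

```text
t: 6.8
tool_pos: [0.5906, -0.0553, 0.0588]
orientation: [-0.2, 3.133, -0.002]
force: [-4.3, -0.5, 13.9]
opening: 0.0007
gripper_force: 6.9
```

```bash
python3 - <<'E'
from h import *
need([.5920,-.0667,.0585])
s=read_camera("scene")
cv2.imwrite("pics/crop5.png",cv2.resize(s[140:260,190:350],None,fx=5,fy=5,interpolation=2)[:,:,::-1])
E
```

```text
t 6.8 tcp [ 0.5906 -0.0553  0.0588] F [-4.31 -0.47 13.91] open 0.0007 yaw deg 7.32 shift [ 0.     -0.0114  0.0003]
```

View pics/crop5.png

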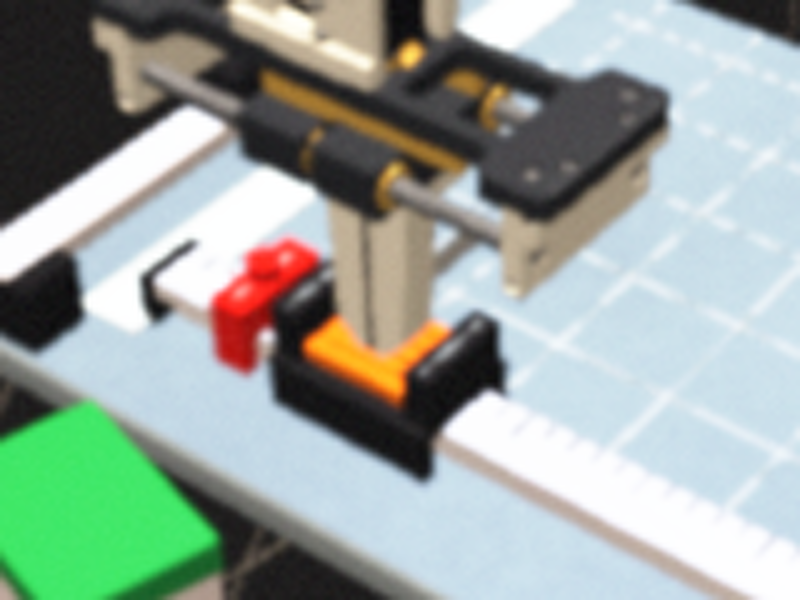

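A gap of about 9 mm remains to the red block. Creeping in.

carry_out(
  moves=[
    {"jaw": 0,"dx": 0,"dy": -0.002,"dz": 0,"yaw": 0},
    {"jaw": 0,"dx": 0,"dy": -0.002,"dz": 0,"yaw": 0},
    {"jaw": 0,"dx": 0,"dy": -0.002,"dz": 0,"yaw": 0},
    {"jaw": 0,"dx": 0,"dy": -0.001,"dz": 0,"yaw": 0},
    {"jaw": 0,"dx": 0,"dy": 0,"dz": 0,"yaw": 0},
  ],
)

```text
t: 7.48
tool_pos: [0.5915, -0.0619, 0.0588]
orientation: [-0.201, 3.133, -0.002]
force: [-4.4, -0.5, 14.6]
opening: 0.0005
gripper_force: 6.9
```

carry_out(
  moves=[
    {"jaw": 0,"dx": 0,"dy": -0.001,"dz": 0,"yaw": 0},
    {"jaw": 0,"dx": 0,"dy": -0.001,"dz": 0,"yaw": 0},
    {"jaw": 0,"dx": 0,"dy": 0,"dz": 0,"yaw": 0},
  ],
)

```text
t: 7.85
tool_pos: [0.5917, -0.0638, 0.0588]
orientation: [-0.201, 3.133, -0.002]
force: [-5.7, -1.1, 14.2]
opening: 0.0003
gripper_force: 6.9
```

carry_out(
  moves=[
    {"jaw": 0,"dx": 0,"dy": -0.001,"dz": 0,"yaw": 0},
    {"jaw": 0,"dx": 0,"dy": -0.001,"dz": 0,"yaw": 0},
    {"jaw": 0,"dx": 0,"dy": 0,"dz": 0,"yaw": 0},
  ],
)

```text
t: 8.22
tool_pos: [0.5919, -0.0658, 0.0588]
orientation: [-0.201, 3.133, -0.002]
force: [-3.8, -0.8, 14.5]
opening: 0.0002
gripper_force: 6.9
```

carry_out(
  moves=[
    {"jaw": 0,"dx": 0,"dy": -0.001,"dz": 0,"yaw": 0},
    {"jaw": 0,"dx": 0,"dy": 0,"dz": 0,"yaw": 0},
  ],
)

```text
t: 8.48
tool_pos: [0.5921, -0.0668, 0.0588]
orientation: [-0.201, 3.133, -0.002]
force: [-4.7, -0.8, 13.0]
opening: 0.0002
gripper_force: 6.9
```

carry_out(
  moves=[
    {"jaw": 0,"dx": 0,"dy": -0.001,"dz": 0,"yaw": 0},
    {"jaw": 0,"dx": 0,"dy": 0,"dz": 0,"yaw": 0},
  ],
)

```text
t: 8.72
tool_pos: [0.5922, -0.0678, 0.0588]
orientation: [-0.201, 3.133, -0.002]
force: [-4.7, 0.0, 12.8]
opening: 0.0005
gripper_force: 6.9
```

carry_out(
  moves=[
    {"jaw": 0,"dx": 0,"dy": -0.001,"dz": 0,"yaw": 0},
    {"jaw": 0,"dx": 0,"dy": 0,"dz": 0,"yaw": 0},
  ],
)

```text
t: 8.98
tool_pos: [0.5924, -0.0688, 0.0588]
orientation: [-0.201, 3.133, -0.002]
force: [-4.4, -0.1, 15.2]
opening: 0.0005
gripper_force: 6.9
```

```bash
python3 - <<'E'
from h import *
need([.5920,-.0667,.0585])
s=read_camera("scene")
cv2.imwrite("pics/crop6.png",cv2.resize(s[170:240,220:310],None,fx=8,fy=8,interpolation=2)[:,:,::-1])
E
```

```text
t 8.975 tcp [ 0.5924 -0.0688  0.0588] F [-4.4  -0.11 15.22] open 0.0005 yaw deg 7.34 shift [0.0001 0.0021 0.0003]
```

View pics/crop6.png

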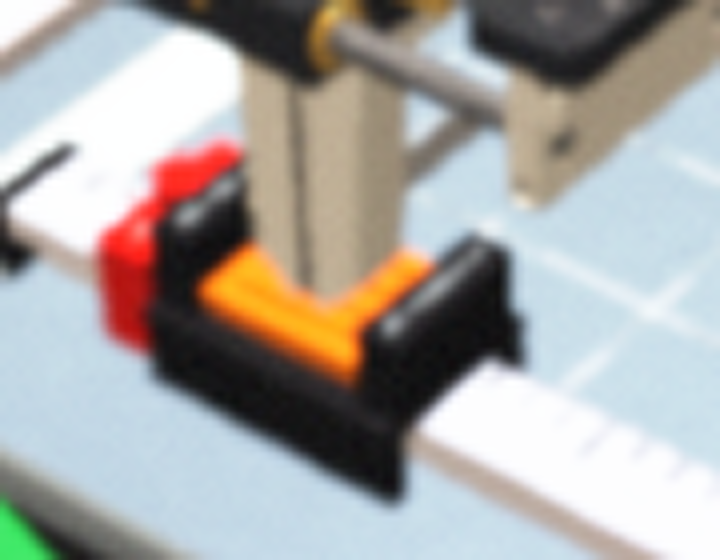

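The stop is next to the red block with at most about 1 mm left. No contact force along the rail yet.

carry_out(
  moves=[
    {"jaw": 0,"dx": 0,"dy": -0.001,"dz": 0,"yaw": 0},
    {"jaw": 0,"dx": 0,"dy": 0,"dz": 0,"yaw": 0},
  ],
)

```text
t: 9.28
tool_pos: [0.5924, -0.0692, 0.0587]
orientation: [-0.201, 3.133, -0.0]
force: [-3.7, 1.8, 13.6]
opening: 0.0004
gripper_force: 6.9
```

carry_out(
  moves=[
    {"jaw": 0,"dx": 0,"dy": -0.001,"dz": 0,"yaw": 0},
    {"jaw": 0,"dx": 0,"dy": 0,"dz": 0,"yaw": 0},
  ],
)

```text
t: 9.52
tool_pos: [0.5924, -0.0693, 0.0586]
orientation: [-0.202, 3.133, 0.002]
force: [-5.1, 5.3, 13.7]
opening: 0.0011
gripper_force: 6.9
```

It's seated: the TCP stopped and the force along the rail rose to 5 N. I'll let go straight up.

carry_out(
  moves=[
    {"jaw": 0,"dx": 0,"dy": 0,"dz": -0.006,"yaw": 0},
    {"jaw": 0,"dx": 0,"dy": 0,"dz": -0.012,"yaw": 0},
    {"jaw": 0,"dx": 0,"dy": 0,"dz": -0.03,"yaw": 0},
    {"jaw": 0,"dx": 0,"dy": 0,"dz": -0.05,"yaw": 0},
    {"jaw": 0,"dx": 0,"dy": 0.05,"dz": -0.02,"yaw": 0},
    {"jaw": 0,"dx": 0.02,"dy": 0.05,"dz": 0,"yaw": 0},
    {"jaw": 0,"dx": 0.02,"dy": 0.05,"dz": 0,"yaw": 0},
    {"jaw": 0,"dx": 0,"dy": 0,"dz": 0,"yaw": 0},
  ],
)

```text
t: 10.52
tool_pos: [0.5311, 0.0762, 0.1747]
orientation: [0.207, -3.134, -0.001]
force: [0.6, -0.4, -0.7]
opening: 0.0008
gripper_force: 0.0
```

carry_out(
  moves=[
    {"jaw": 0,"dx": 0.03,"dy": 0.05,"dz": 0,"yaw": 0},
    {"jaw": 0,"dx": 0.03,"dy": 0.05,"dz": 0,"yaw": 0},
    {"jaw": 0,"dx": 0.03,"dy": 0.05,"dz": 0,"yaw": 0},
    {"jaw": 0,"dx": 0.03,"dy": 0.05,"dz": 0,"yaw": 0},
    {"jaw": 0,"dx": 0,"dy": 0,"dz": 0,"yaw": 0},
    {"jaw": 0,"dx": 0,"dy": 0,"dz": 0,"yaw": 0},
  ],
)

```text
t: 11.28
tool_pos: [0.3887, 0.2559, 0.1748]
orientation: [-0.202, 3.134, -0.001]
force: [0.2, 0.6, 0.7]
opening: 0.0006
gripper_force: 0.0
```

```bash
python3 - <<'E'
from h import *
need([.5920,-.0667,.0585])
s=read_camera("scene");t=read_camera("top")
a=cv2.resize(t[160:260,250:400],None,fx=2.6,fy=2.6);c=cv2.resize(s[150:250,210:310],None,fx=4,fy=4)
o=np.zeros((max(a.shape[0],c.shape[0]),a.shape[1]+c.shape[1],3),np.uint8);o[:a.shape[0],:a.shape[1]]=a;o[:c.shape[0],a.shape[1]:]=c
cv2.imwrite("pics/crop7.png",o[:,:,::-1])
for n,i,b,z in(("top",t,(255,180,330,235),.064),("top",t,(300,180,340,225),.063)):
    lo,hi=((8,120,120),(25,255,255)) if z==.064 else ((0,120,80),(6,255,255))
    r=blob(i,lo,hi,b);print(np.round(r[:3],1),ray(n,r[0],r[1],z).round(4))
E
```

```text
t 11.275 tcp [0.3887 0.2559 0.1748] F [0.24 0.6  0.68] open 0.0006 yaw deg 7.37 shift [-0.1602 -0.346   0.1166]
[295. 205. 531.] [ 0.5917 -0.0685  0.064 ]
[316.7 202.3 144. ] [ 0.597  -0.1106  0.063 ]
```

View pics/crop7.png

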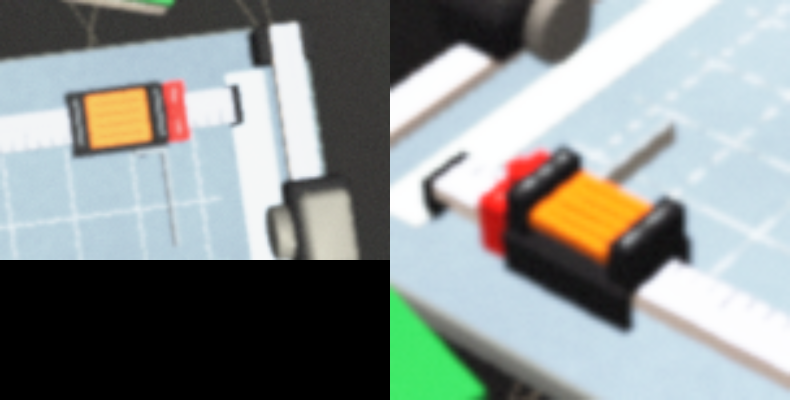

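The stop rests against the red block at about (172,112) in the crop, the pad is up, and the red block hasn't moved.

```bash
python3 -c "
from plant import *
print(close_job())"
```

```text
the job is handed in; nothing more can be done
None
```

The stop was pushed with its brake pad held down until it rested against the red preset block. I then let go, the pad is up, the robot is clear of everything, and the job is handed in (about 11 s on the robot's clock).

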